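Clamp the length stop of the slab-cutting bed

TASK

The length stop on the slab-cutting bed is set but not yet fastened: take the T-bolt with the square hand nut out of the wooden rack, put its head into the bed's slot in front of the stop's forked foot and slide it fully home in the fork. Then turn it clockwise until the head stands square across the slot, and tighten the nut on the foot hand-tight, without forcing it. Do not shift the stop, and leave everything else where it is.

Things in the scene. Friction and masses are not known exactly. Their poses are not given: they have to be found in the camera images.
- bed: Aluminium slab-cutting bed, plate 320 x 130 x 30 mm, fixed. Origin: centre of its underside; x along its T-slot towards the stop, z up. The slot runs the whole length at y = 0, open at both ends: mouth 20 mm wide between lips 10 mm thick (20 to 30 mm above the table); under them a channel 40 mm wide, 12 mm high, its floor 8 mm above the table.
- notch (a point): Where the bolt's axis lies when fully home in the stop's forked foot: on the foot's top face, 40 mm above the table; axes as the bed's. The foot is a dark steel plate 60 mm wide, 10 mm thick, lying over the slot. Its notch, 20 mm wide, opens to -x; the prongs reach 25 mm in -x from here, the notch's flat end is 8.5 mm in +x. In -x of the prongs the slot is free.
- stop: Length stop: foot, ribs and wooden fence in one. Origin on the bed's top, 10 mm below notch; axes as the bed's. The fence, 110 mm wide, its top 60 mm above the foot, begins 96 mm in +x from notch, its steel ribs 71 mm. It can slide along the slot and is held only by friction: it slips when pushed with more than about 14 N.
- bolt_head (a point): Centre of the T-bolt's head. The steel bolt stands head down in a pocket (12 mm deep, floor 18 mm above the table) of the wooden rack, 170 x 60 x 30 mm. Head: bar 38 mm long (x), 17 wide (y), 10 thick (z up); above it a round neck, 17 mm in diameter. In the channel it turns only clockwise seen from above, from along the slot to about square (100 degrees), where the walls stop it.
- nut_grip (a point): Centre of the grip of the hand nut on the bolt: an upright dark steel square post 24 mm wide (x, y) and 42 mm tall (z), the bolt's 12 mm end showing about 10 mm out of its top; its lower end, on a 5 mm thick hexagonal flange 36 mm wide, is 21 mm below this point. At the start its x axis is within 0.4 rad of the head's. Bolt and nut weigh about 0.3 kg.
- nut: The square hand nut. Origin: centre of its underside, 27 mm below nut_grip. Clockwise seen from above moves it down the bolt, 1.9 mm per rad; thread drag 0.1 N m turns a free bolt along, and it stays where left. It clears the foot by 0.8 to 2.5 mm with the head on the channel floor, and clamps after 1.5 to 2.4 rad on a stopped bolt. About 0.1 N m draws the bolt up, then the torque rises; 0.25 to 0.45 N m is hand-tight.
There are look-alikes about, which are no part of the job. What is shaped like the part that bears bolt_head but pink is not meant.

How it is judged:
By the outcome, as a careful person would: the job done as asked, in the order asked, and still so for the second after the job is handed in, with the robot touching nothing.
It also fails if it takes over 72 s, if anything falls off the work surface, if the arm or the gripper's body presses on something with over 40 N, if the wrist force passes 120 N, or if a joint passes its speed limit or range.

ROBOT

A 7-joint arm with a two-finger parallel gripper is mounted at the origin on the work surface. World frame = base frame: x ahead of the robot, y to its left, z up, the work surface at z = 0. Lengths are in m, angles in rad, forces in N, time in s.
With the tool pointing down it reaches from about 0.4 to 0.85 m from the base axis. Payload 10.4 kg.
Tool frame: the origin (TCP) lies at the very end of the fingers, on their centre line; the grasp point (between the pads) lies 19 mm behind it (ctrl.grip_point_offset is the distance from the TCP to the grasp point, in m); z points along the fingers, y is the line along which they close (so a half turn about z gives the same grasp; the last joint's range is limited). The gripper opens to 87 mm and grips with 3 to 60 N. Pads are 19 mm wide; open, the fingers measure 117 mm over their backs; the gripper's body (75 mm by 190 mm) begins 51 mm behind the grasp point.
Start: joints at [1.1, 0.332, -0.065, 1.46, 0.022, 1.35, -0.088], TCP at [0.271, -0.563, 0.223] pointing down, gripper open.
Joint ranges: [-2.6, 2.6], [-0.5, 2.12], [-1.47, 1.34], [0.16, 2.42], [-1.27, 4.41], [0.06, 2.06], [-2.6, 2.6]. Speed limits (rad/s): [2.22, 2.22, 2.79, 2.79, 3.14, 3.14, 3.14].

INTERFACE

Orientations are given as a rotation vector (axis times angle).
In Python, from workcell import ctrl gives the robot as it stands. The module is installed in compiled form; this text tells all that it offers.
- The arm moves only by the shell command python3 -m handwheel 'ROWS' [FORCE]. ROWS is text: rows parted by semicolons, each of 7 numbers parted by spaces: the shift along the tool's x, y, z in m, then the turn, a rotation vector about the tool's x, y, z in degrees, then the opening, from -1 (shut) to 1 (fully open). A call has 1 to 10 rows; each row is the pose to reach, as a shift and turn from the pose commanded when the call began, along the tool's axes at that moment; what a row does not reach only later rows make up. A row lasts 1/12 s, in which the tool goes at most 41.7 mm and 7.16 degrees, less where a joint would pass 70% of its speed; a pose out of reach is approached as far as the arm can. A call with a gripper value outside its range is refused whole. The fingers move at their own pace and stop on an object; FORCE is the grip in N (left out, the last holds). Time passes only in rows, so rows that repeat a pose let the fingers close. It gives the time, the measured TCP pose, the force, the opening and the grip force at its end, in the units of the state.
- ctrl.get_obs(): the state, without advancing time (a new reading comes with each control period).
- ctrl.read_camera(name): name is "side" or "top"; returns a dict with "img" (480x640x3 uint8, blue, green, red), "intrinsics" (3x3 intrinsics, pixels), "pose" (4x4, takes a point from camera to world coordinates). Camera axes: x right, y down, z forward; pixel columns grow to the right and rows downward; lengths in m; the calibration is good to about 2 mm. A picture is of the moment at which its call begins. There is no depth.
- ctrl.close_job(): hands the job in; it is judged then, once.
Trained networks look in a picture, given as the dict that the camera call returned (one of the last four; its "shot" number tells which), for a name from the list of things; names that differ only in an ending like _2 or _b are one class to them, and where a whole thing is asked for, a point or a joint stands for the part that bears it (a point fixed in the world has none). Each returns a list of dicts, best first, with "confidence" (0 to 1); they miss things now and then, are a little off and sometimes report something else, mostly with a low value. They report only what shows in the picture. A call takes as long as a camera call. They do not tell look-alikes from the thing itself.
- ctrl.regions_of(label, picture): "region" (480x640 bool, what is visible of it) and "point" ([column, row] in pixels, amid what is visible of it).
The state is a dict: "time": time; "joint_pos": joint angles; "dq": joint speeds; "joint_efforts": joint torques, N m; "ee_pos": TCP position; "eef_rot": TCP orientation; "force": force on the tool from outside, world axes, zero at the start; "wrist_torque": the same for the moment, N m; "width": finger opening in m; "grasp_force": force on a finger pad.
Only numpy, scipy, OpenCV 4.12 (cv2) and the standard library are available. Lean on these libraries where they do the work, as an engineer would, in place of code of your own. Each camera call takes 0.05 s, during which the arm holds its last target. There are 200 camera calls.

## Working session

There is one attempt and no reset: what is moved stays moved. The work goes in short steps, Python scripts to look and compute and a shell command to move; the robot and the scene stay as the last step left them, time stands still between calls to the robot, and variables do not carry over. Pictures are saved under pics/ and viewed, at most 10 in all, crops included, and the job is handed in when it is done.

```bash
mkdir -p pics
cat > h.py <<'E'
import numpy as np, cv2
from scipy.spatial.transform import Rotation as R
from workcell import ctrl
def ray(p,px):
    K=p["intrinsics"];T=np.array(p["pose"]);d=T[:3,:3]@np.linalg.solve(K,[px[0],px[1],1.]);return T[:3,3],d
def at_z(p,px,z):
    o,d=ray(p,px);return o+d*(z-o[2])/d[2]
def proj(p,X):
    T=np.array(p["pose"]);c=T[:3,:3].T@(np.array(X)-T[:3,3]);u=np.array(p["intrinsics"])@c;return u[:2]/u[2]
def tri(p,a,q,b):
    o1,d1=ray(p,a);o2,d2=ray(q,b);A=np.stack([d1,-d2],1);s=np.linalg.lstsq(A,o2-o1,rcond=None)[0]
    x,y=o1+d1*s[0],o2+d2*s[1];return (x+y)/2,np.linalg.norm(x-y)
E
python3 - <<'E'
from h import *
np.set_printoptions(precision=4,suppress=True)
o=ctrl.get_obs();print({k:np.round(v,3) for k,v in o.items()})
for n in("top","side"):
    p=ctrl.read_camera(n);cv2.imwrite(f"pics/{n}0.png",p["img"]);print(n,p["intrinsics"],p["pose"])
    for l in("bed","stop","bolt_head","nut_grip","nut"):
        for r in ctrl.regions_of(l,p):
            m=r["region"];print(l,round(r["confidence"],2),np.round(r["point"]),m.sum(),at_z(p,r["point"],.05))
E
```

```text
{'time': np.float64(0.0), 'joint_pos': array([ 1.1  ,  0.333, -0.065,  1.461,  0.022,  1.35 , -0.088]), 'dq': array([ 0.001, -0.   ,  0.   , -0.001, -0.   ,  0.002,  0.001]), 'joint_efforts': array([ -0.   , -62.326,   0.025, -38.989,  -0.061,   0.04 ,   0.   ]), 'ee_pos': array([ 0.27 , -0.563,  0.222]), 'eef_rot': array([-3.062, -0.697,  0.001]), 'force': array([ 0.228,  0.021, -0.351]), 'wrist_torque': array([0.   , 0.001, 0.004]), 'grasp_force': np.float64(0.0), 'width': np.float64(0.087)}
top [[531.7081   0.     321.2089]
 [  0.     531.7081 230.5914]
 [  0.       0.       1.    ]] [[-0.0041 -0.9953  0.0965  0.4406]
 [-1.      0.0039 -0.003  -0.1245]
 [ 0.0026 -0.0965 -0.9953  0.9695]
 [ 0.      0.      0.      1.    ]]
bed 0.39 [430. 231.] 422 [ 0.528  -0.3172  0.05  ]
stop 0.78 [142. 214.] 3437 [0.5604 0.1845 0.05  ]
bolt_head 0.96 [430. 234.] 428 [ 0.5222 -0.3156  0.05  ]
bolt_head 0.86 [436. 176.] 479 [ 0.6244 -0.3297  0.05  ]
bolt_head 0.76 [388. 184.] 454 [ 0.6116 -0.2452  0.05  ]
bolt_head 0.59 [485. 234.] 446 [ 0.5229 -0.4123  0.05  ]
nut_grip 0.84 [484. 232.] 400 [ 0.52
[... 740 characters left out ...]
93 [273. 207.] 630 [ 0.6108 -0.2256  0.05  ]
bolt_head 0.82 [324. 179.] 552 [ 0.5237 -0.3216  0.05  ]
bolt_head 0.73 [276. 172.] 331 [ 0.6258 -0.3346  0.05  ]
bolt_head 0.71 [328. 150.] 322 [ 0.5256 -0.4243  0.05  ]
bolt_head 0.26 [320. 175.] 375 [ 0.5332 -0.3362  0.05  ]
nut_grip 0.77 [324. 175.] 315 [ 0.5253 -0.3345  0.05  ]
nut_grip 0.75 [329. 152.] 216 [ 0.5221 -0.4173  0.05  ]
nut_grip 0.57 [276. 199.] 324 [ 0.6094 -0.2494  0.05  ]
nut_grip 0.41 [325. 181.] 536 [ 0.5212 -0.3177  0.05  ]
nut 0.91 [324. 178.] 382 [ 0.524  -0.3258  0.05  ]
nut 0.87 [274. 199.] 326 [ 0.6123 -0.2499  0.05  ]
nut 0.83 [273. 176.] 348 [ 0.6282 -0.3192  0.05  ]
nut 0.65 [328. 149.] 252 [ 0.5265 -0.4288  0.05  ]
```

View pics/top0.png

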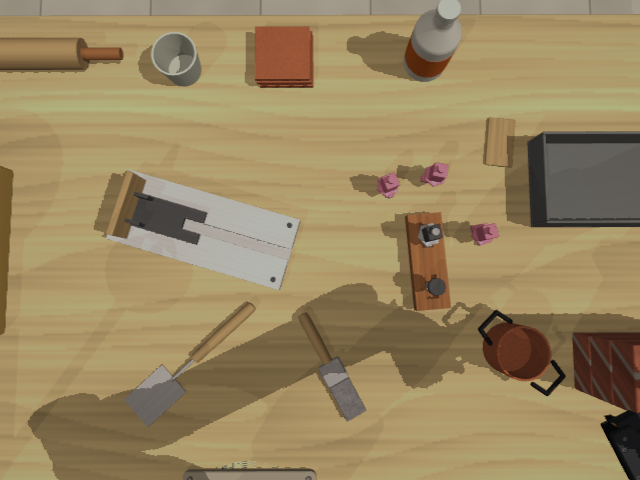

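View pics/side0.png

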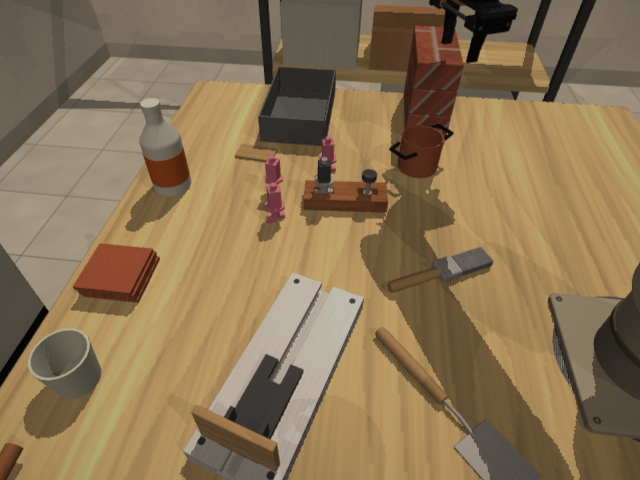

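Candidates are the dark square post in the rack (top 430,234; side 324,175), the round-knob bolt in the rack (top 436,286; side 369,180), and three pink ones (top 388,184; 436,176; 485,234). By the description I choose the square post in the rack at top (430,234), and check it in a crop.

Run:
```python
import cv2,numpy as np
t=cv2.imread("pics/top0.png");s=cv2.imread("pics/side0.png")
c=lambda i,x,y,w,h:cv2.resize(i[y:y+h,x:x+w],(400,300),interpolation=cv2.INTER_CUBIC)
cv2.imwrite("pics/crop1.png",np.vstack([np.hstack([c(t,398,208,60,45),c(s,295,150,60,45)]),np.hstack([c(t,110,160,200,150),c(s,180,265,200,150)])]))
```

```text
(no output)
```

View pics/crop1.png

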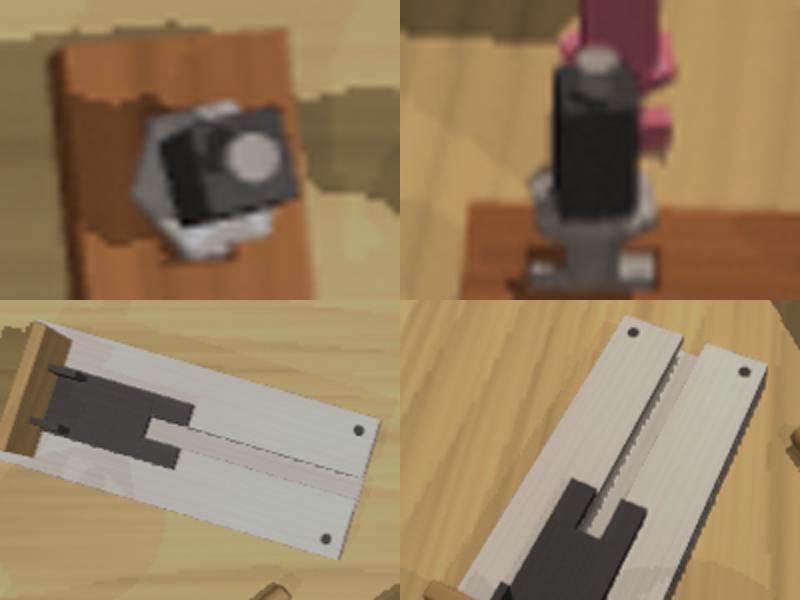

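The crop shows the dark square post with a bright bolt end (top 436,231.5; side 325,159). Its head bar lies along the rack. The foot's notch opens at top ≈(184,224). Next I fit models to get the poses.

```bash
cat > fit.py <<'E'
from h import *
from scipy.optimize import minimize
S=6
def crop(p,c,rw):  # upsampled crop, returns image and affine
    x0,y0=int(c[0]-rw),int(c[1]-rw);x0=max(x0,0);y0=max(y0,0)
    im=p["img"][y0:y0+2*rw,x0:x0+2*rw];return cv2.resize(im,None,fx=S,fy=S,interpolation=cv2.INTER_CUBIC),(x0,y0)
def draw(p,P,org,shape,hull):
    q=np.array([proj(p,X) for X in P]);q=(q-org+.5)*S-.5
    q=np.round(q*16).astype(np.int32)
    if hull:q=cv2.convexHull(q)
    m=np.zeros(shape[:2],np.uint8);cv2.fillPoly(m,[q.reshape(-1,1,2)],1,shift=4);return m
def place(P,v,z0=None):
    c,s=np.cos(v[2]),np.sin(v[2]);P=np.asarray(P)
    return np.stack([v[0]+c*P[:,0]-s*P[:,1],v[1]+s*P[:,0]+c*P[:,1],P[:,2]],1)
def box(lx,ly,z0,z1):return [(a*lx/2,b*ly/2,z) for a in(-1,1) for b in(-1,1) for z in(z0,z1)]
def fit(views,P,v0,hull,dz=False,win=None):
    # views: (p,maskup,org)
    def cost(v):
        t=0
        for p,m,org in views:
            Q=place(P,v);Q[:,2]+=v[3] if dz else 0
            d=draw(p,Q,org,m.shape,hull);mm=m
            if win is not None: mm=m*draw(p,place(win,v),org,m.shape,True)
            t+=1-(d&mm).sum()/max(1,(d|mm).sum())
        return t/len(views)
    b=None
    for k in range(3):
        x0=np.array(v0 if b is None else b.x);n=len(x0)
        sim=np.vstack([x0]+[x0+np.eye(n)[i]*[.006,.006,.08,.004][i]*(1-2*(k%2)) for i in range(n)])
        b=minimize(cost,x0,method="Nelder-Mead",options=dict(initial_simplex=sim,xatol=1e-5,fatol=1e-5,maxiter=300))
    return b.x,b.fun
E
cat > m1.py <<'E'
from fit import *
np.set_printoptions(precision=4,suppress=True)
t=ctrl.read_camera("top");s=ctrl.read_camera("side")
print("tip",tri(t,(435.95,231.55),s,(325,159)))
def g(i):return cv2.cvtColor(i,cv2.COLOR_BGR2GRAY)
def hsv(i):return cv2.cvtColor(i,cv2.COLOR_BGR2HSV)
def cc(m,pt):
    n,l=cv2.connectedComponents(m.astype(np.uint8));return (l==l[pt[1],pt[0]]).astype(np.uint8)
def mk(p,c,rw,f):
    im,o=crop(p,c,rw);m=f(im).astype(np.uint8);k=((np.array(c)-o+.5)*S).astype(int);return p,cc(m,k),np.array(o)
# nut post
V=[mk(t,(428,233),22,lambda i:g(i)<85),mk(s,(323,172),22,lambda i:(g(i)<75)&(hsv(i)[...,1]<110))]
P=box(.024,.024,.0575,.0995)
for n,vv in(("both",V),("top",V[:1])):print("nut",n,*fit(vv,P,[.52,-.315,.19,0.][: 4 if n=="both" else 3],True,dz=n=="both"),[v[1].sum()/36 for v in vv])
# rack
f=lambda i:(hsv(i)[...,0]<13)&(hsv(i)[...,1]>120)
W=[];
for p,c,k,rw in((t,(429,262),(427,262),60),):
    im,o=crop(p,c,rw);m=f(im).astype(np.uint8);m=cc(m,((np.array(k)-o+.5)*S).astype(int));m=draw_m=cv2.fillPoly(m,[cv2.convexHull(cv2.findNonZero(m))],1);W.append((p,m,np.array(o)))
print("rack",*fit(W,box(.17,.06,0,.03),[.47,-.315,.06],True),W[0][1].sum()/36)
# bed
im,o=crop(t,(200,230),110);m=((hsv(im)[...,1]<50)&(g(im)>110)).astype(np.uint8);m=cc(m,((np.array((250,225))-o+.5)*S).astype(int))
m=cv2.fillPoly(m,[cv2.convexHull(cv2.findNonZero(m))],1)
print("bed",*fit([(t,m,np.array(o))],box(.32,.13,0,.03),[.53,.11,1.25],True),m.sum()/36)
# foot
F=[(-.025,-.03,.04),(-.025,-.01,.04),(.0085,-.01,.04),(.0085,.01,.04),(-.025,.01,.04),(-.025,.03,.04),(.045,.03,.04),(.045,-.03,.04)]
win=[(-.05,-.05,.04),(-.05,.05,.04),(.045,.05,.04),(.045,-.05,.04)]
G=[mk(t,(168,222),50,lambda i:g(i)<85),mk(s,(265,395),60,lambda i:g(i)<85)]
for n,vv in(("both",G),("top",G[:1]),("side",G[1:])):print("foot",n,*fit(vv,F,[.545,.11,1.27],False,win=win))
E
python3 m1.py
```

```text
tip (array([ 0.5216, -0.3142,  0.1065]), np.float64(0.0007626800512483028))
nut both [ 0.523  -0.313   0.2168 -0.001 ] 0.17943073537228532 [np.float64(231.36111111111111), np.float64(297.19444444444446)]
nut top [ 0.523  -0.3128  0.2172] 0.23782788771283936 [np.float64(231.36111111111111)]
rack [ 0.4754 -0.3755  0.1416] 0.7447723765432099 14400.0
bed [0.5361 0.0835 1.2789] 0.0018511330102720658 13295.638888888889
foot both [0.5427 0.1081 1.2838] 0.0712389059701059
foot top [0.5427 0.1072 1.2748] 0.050927601264143196
foot side [0.543  0.1093 1.276 ] 0.07233649179570145
```

```bash
cat > m2.py <<'E'
from fit import *
np.set_printoptions(precision=4,suppress=True)
t=ctrl.read_camera("top")
B=t["img"].astype(int);H=cv2.cvtColor(t["img"],cv2.COLOR_BGR2HSV)
for n,q in(("rack",(427,265)),("rackshade",(412,232)),("table",(350,260)),("tshade",(390,295)),("rside",(410,290))):print(n,B[q[1],q[0]],H[q[1],q[0]])
im,o=crop(t,(429,262),60);I=im.astype(float)+1
r=I[...,2]/I[...,1]; m=(r>1.5).astype(np.uint8);
k=((np.array((427,265))-o+.5)*S).astype(int);n,l=cv2.connectedComponents(m);m=(l==l[k[1],k[0]]).astype(np.uint8)
m=cv2.morphologyEx(m,cv2.MORPH_OPEN,np.ones((13,13),np.uint8))
m=cv2.fillPoly(m,[cv2.convexHull(cv2.findNonZero(m))],1);print(m.sum()/36,cv2.minAreaRect(cv2.findNonZero(m)))
print("rack",*fit([(t,m,np.array(o))],box(.17,.06,0,.03),[.47,-.315,.06],True))
E
python3 m2.py
```

```text
rack [ 54  92 144] [ 13 159 144]
rackshade [36 63 99] [ 13 162  99]
table [117 166 178] [ 24  87 178]
tshade [110 159 178] [ 22  97 178]
rside [ 68 102 121] [ 19 112 121]
3375.027777777778 ((351.12872314453125, 357.287109375), (576.3255004882812, 213.5349884033203), 84.2894058227539)
rack [ 0.4778 -0.3171  0.0861] 0.05011296917387875
```

```bash
cat > to.py <<'E'
import sys
from h import *
x,y,z,yaw=map(float,sys.argv[1:5]);o=ctrl.get_obs()
Rc=R.from_rotvec(o["eef_rot"]);ty=np.array([np.cos(np.radians(yaw)),np.sin(np.radians(yaw)),0]);tz=np.array([0,0,-1.]);Rt=R.from_matrix(np.stack([np.cross(ty,tz),ty,tz],1))
print("shift mm",np.round(Rc.inv().apply(np.array([x,y,z])-o["ee_pos"])*1000,1),"turn",np.round((Rc.inv()*Rt).as_rotvec(degrees=True),2),"t",round(float(o["time"]),2),"q7",np.round(o["joint_pos"][6],2))
E
python3 to.py .523 -.313 .15 12.4
```

```text
shift mm [ 335.9 -116.5   72.6] turn [ 1.000e-02  0.000e+00 -7.675e+01] t 0.75 q7 -0.09
```

```bash
python3 -m handwheel '.034 -.012 0 0 0 -7 1;.068 -.024 0 0 0 -14 .3;.102 -.036 0 0 0 -21 .3;.136 -.048 0 0 0 -28 .3;.17 -.06 .01 0 0 -35 .3;.204 -.072 .02 0 0 -42 .3;.238 -.084 .03 0 0 -49 .3;.272 -.096 .04 0 0 -56 .3;.306 -.108 .055 0 0 -63 .3;.336 -.1165 .0726 0 0 -70 .3' 20; python3 -m handwheel '0 0 0 0 0 -6.75 .3;0 0 0 0 0 -6.75 .3;0 0 0 0 0 -6.75 .3'; python3 to.py .523 -.313 .15 12.4
python3 - <<'E'
from h import *
p=ctrl.read_camera("side");t=ctrl.read_camera("top");c=lambda i,x,y:cv2.resize(i[y:y+112,x:x+150],(800,600)[:1]+(600,),interpolation=cv2.INTER_CUBIC)
cv2.imwrite("pics/a1.png",c(p["img"],250,110))
E
```

```text
time: 1.58
ee_pos: [0.5251, -0.3107, 0.1505]
eef_rot: [2.099, 2.335, 0.002]
force: [0.2, -1.1, 0.8]
width: 0.057
grasp_force: 0.0
time: 1.83
ee_pos: [0.5228, -0.3136, 0.1501]
eef_rot: [1.973, 2.444, -0.001]
force: [-0.0, 0.0, -0.0]
width: 0.0567
grasp_force: 0.0
shift mm [0.6 0.4 0.1] turn [-0.01  0.03 -0.24] t 1.83 q7 0.56
```

View pics/a1.png

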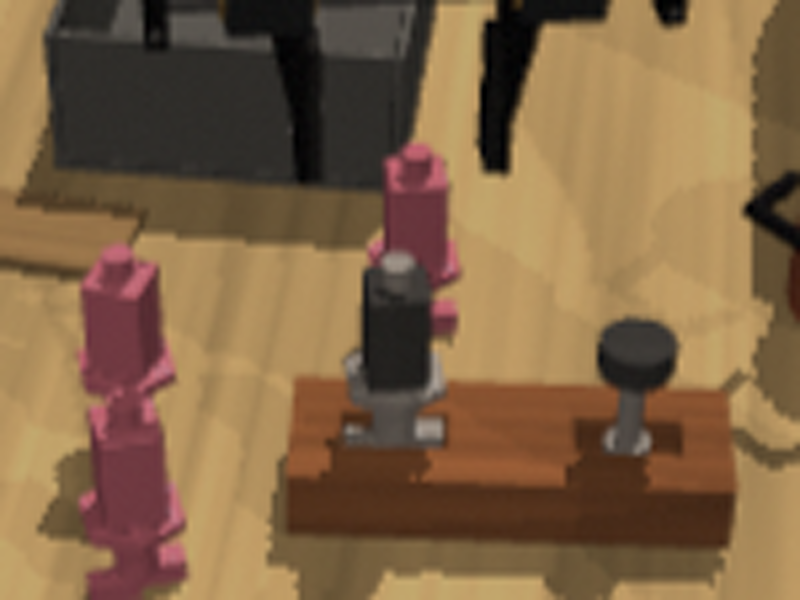

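Finger tips (crop 308 and 495) straddle the chosen nut at 397, so I descend, grip and lift.

```bash
python3 -m handwheel '0 0 .03 0 0 0 .3;0 0 .06 0 0 0 .3;0 0 .0875 0 0 0 .3;0 0 .0875 0 0 0 .3;0 0 .0875 0 0 0 -1;0 0 .0875 0 0 0 -1;0 0 .0875 0 0 0 -1;0 0 .0875 0 0 0 -1;0 0 .0875 0 0 0 -1' 35;python3 to.py .523 -.313 .0625 12.4
```

```text
time: 2.68
ee_pos: [0.5237, -0.3134, 0.0639]
eef_rot: [1.968, 2.446, 0.0]
force: [0.3, -0.5, -0.8]
width: 0.0313
grasp_force: 0.0
shift mm [ 0.5 -0.6  1.4] turn [ 0.09  0.09 -0.02] t 2.68 q7 0.53
```

```bash
python3 -m handwheel '0 0 0 0 0 0 -1;0 0 0 0 0 0 -1;0 0 0 0 0 0 -1;0 0 0 0 0 0 -1;0 0 0 0 0 0 -1;0 0 0 0 0 0 -1' 35;python3 to.py .523 -.313 .0625 12.4
```

```text
time: 3.18
ee_pos: [0.5234, -0.3132, 0.0632]
eef_rot: [1.968, 2.448, -0.0]
force: [-2.1, 0.4, 5.7]
width: 0.0239
grasp_force: 34.9
shift mm [ 0.3 -0.3  0.7] turn [ 0.03  0.05 -0.  ] t 3.18 q7 0.53
```

```bash
python3 -m handwheel '0 0 -.025 0 0 0 -1;0 0 -.05 0 0 0 -1;0 0 -.075 0 0 0 -1;0 0 -.097 0 0 0 -1;0 0 -.097 0 0 0 -1' ;python3 to.py .5247 .0457 .16 80.5
```

```text
time: 3.6
ee_pos: [0.5249, -0.3136, 0.1638]
eef_rot: [1.965, 2.444, 0.001]
force: [1.3, -0.6, -2.4]
width: 0.0234
grasp_force: 35.0
shift mm [351.   77.    2.7] turn [  0.08   0.35 -68.09] t 3.6 q7 0.57
```

```bash
python3 -m handwheel '.035 .0077 0 0 0 -6.8 -1;.07 .0154 0 0 0 -13.6 -1;.105 .0231 0 0 0 -20.4 -1;.14 .0308 0 0 0 -27.2 -1;.175 .0385 0 0 0 -34 -1;.21 .0462 0 0 0 -40.8 -1;.245 .0539 0 0 0 -47.6 -1;.28 .0616 0 0 0 -54.4 -1;.315 .0693 0 0 0 -61.2 -1;.351 .077 0 0 0 -68 -1' ;python3 -m handwheel '0 0 .015 0 0 0 -1;0 0 .03 0 0 0 -1;0 0 .04 0 0 0 -1;0 0 .04 0 0 0 -1;0 0 .04 0 0 0 -1'; python3 to.py .5247 .0457 .12 80.5
python3 - <<'E'
from h import *
p=ctrl.read_camera("side")
c=proj(p,[.5247,.0457,.07]).astype(int);print(c);x,y=c[0]-60,c[1]-45;print(x,y)
cv2.imwrite("pics/a2.png",cv2.resize(p["img"][y:y+90,x:x+120],(800,600),interpolation=cv2.INTER_CUBIC));cv2.imwrite("pics/side_full2.png",p["img"])
E
```

```text
time: 4.43
ee_pos: [0.5219, 0.0478, 0.1582]
eef_rot: [-0.254, -3.13, 0.001]
force: [1.1, 0.5, -3.5]
width: 0.0238
grasp_force: 35.0
time: 4.85
ee_pos: [0.5222, 0.046, 0.1186]
eef_rot: [-0.264, -3.129, -0.0]
force: [-0.6, -0.6, -2.8]
width: 0.0238
grasp_force: 35.0
shift mm [-2.5  0.1 -1.4] turn [-0.01 -0.11 -0.13] t 4.85 q7 1.05
[295 327]
235 282
```

View pics/a2.png

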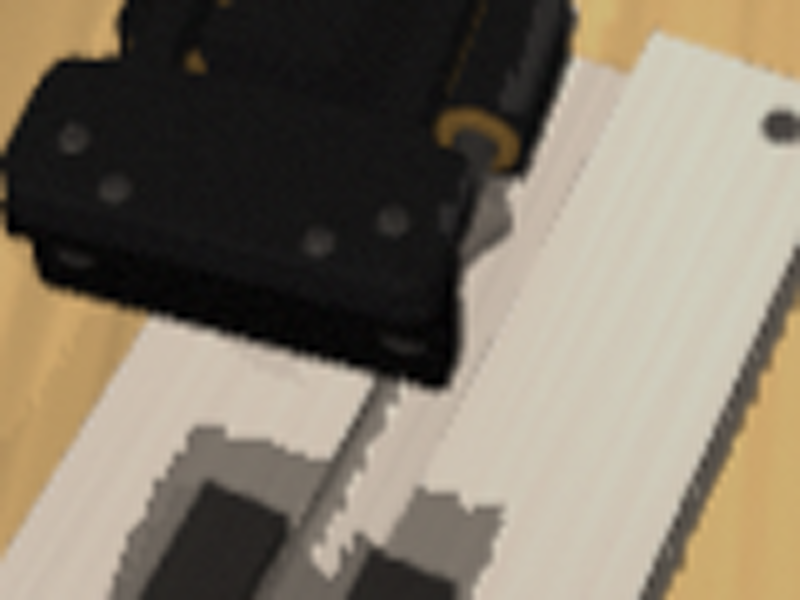

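The picture shows the gripper body hiding the bolt from the side camera (only the flange shows, at ~490,225). I'll turn in the air so the head can be seen between the fingers.

```bash
python3 to.py .49 -.11 .16 0
```

```text
shift mm [   6.2 -159.4  -40.6] turn [-2.000e-02 -2.000e-02  8.036e+01] t 4.9 q7 1.05
```

```bash
python3 -m handwheel '0 -.01 -.02 0 0 7 -1;.0 -.03 -.04 0 0 14 -1;.002 -.05 -.04 0 0 21 -1;.003 -.07 -.04 0 0 28 -1;.004 -.09 -.04 0 0 35 -1;.005 -.105 -.04 0 0 42 -1;.006 -.12 -.04 0 0 49 -1;.006 -.135 -.04 0 0 56 -1;.006 -.15 -.04 0 0 63 -1;.006 -.159 -.04 0 0 70 -1' ;python3 -m handwheel '0 0 0 0 0 7 -1;0 0 0 0 0 10.3 -1;0 0 0 0 0 10.3 -1;0 0 0 0 0 10.3 -1;0 0 0 0 0 10.3 -1'
python3 - <<'E'
from h import *
p=ctrl.read_camera("side");o=ctrl.get_obs();np.savez("v.npz",K=p["intrinsics"],T=p["pose"],e=o["ee_pos"],r=o["eef_rot"]);print(o["ee_pos"],o["eef_rot"])
c=proj(p,o["ee_pos"]-[0,0,.035]).astype(int);x,y=c[0]-40,c[1]-36;print(x,y)
cv2.imwrite("pics/a3.png",cv2.resize(p["img"][y:y+60,x:x+80],(800,600),interpolation=cv2.INTER_CUBIC));cv2.imwrite("pics/side_full3.png",p["img"])
for l in ("bolt_head","nut"):
  for r in ctrl.regions_of(l,p): print(l,r["confidence"],np.round(r["point"]))
E
```

```text
time: 5.73
ee_pos: [0.4904, -0.1115, 0.1604]
eef_rot: [2.02, 2.404, 0.0]
force: [-0.3, 0.8, -3.1]
width: 0.0237
grasp_force: 35.0
time: 6.15
ee_pos: [0.4907, -0.1093, 0.1599]
eef_rot: [2.216, 2.226, 0.001]
force: [0.1, -0.0, -3.0]
width: 0.0238
grasp_force: 35.0
[ 0.49060459 -0.10928965  0.1597557 ] [2.21677014e+00 2.22539921e+00 4.18908252e-04]
290 191
bolt_head 0.77 [331. 216.]
bolt_head 0.72 [272. 207.]
bolt_head 0.39 [278. 181.]
nut 0.97 [329. 212.]
nut 0.62 [268. 183.]
nut 0.56 [274. 201.]
```

View pics/a3.png

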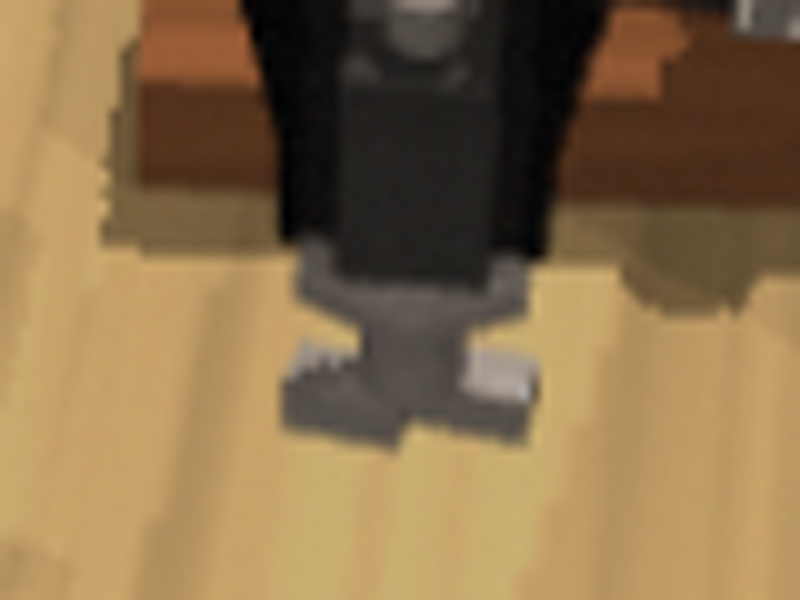

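Run:
```python
from h import *
np.set_printoptions(precision=4,suppress=True)
v=np.load("v.npz");p=dict(intrinsics=v["K"],pose=v["T"]);Rt=R.from_rotvec(v["r"]);print("tool y yaw",np.degrees(np.arctan2(*Rt.as_matrix()[:2,1][::-1])))
print(np.array(p["pose"])[:3,3])
def W(x,y,z):return at_z(p,(290+x/10-.5+.05,191+y/10-.5+.05),z)
for n,a,b in(("L",(285,430),(400,450)),("R",(405,425),(525,445))):
    A,B=W(*a,.1148),W(*b,.1148);d=A-B;print(n,A-v["e"],B-v["e"],np.degrees(np.arctan2(d[1],d[0])),np.linalg.norm(d))
for n,a,z in(("Ltop",(297,350),.1248),("Rtop",(538,362),.1248),("neckL",(362,345),.135),("neckR",(470,345),.135),("postbotL",(338,280),.148),("postbotR",(490,290),.148),("tip",(420,35),.205)):print(n,W(*a,z)-v["e"])
```

```text
tool y yaw 0.2226003282923208
[0.4558 0.4003 0.6319]
L [ 0.0194  0.0059 -0.045 ] [ 0.0008  0.008  -0.045 ] -6.438541690053499 0.01881060063098202
R [ 0.0005  0.0023 -0.045 ] [-0.0189  0.0044 -0.045 ] -5.957038912820665 0.019523149409588467
Ltop [ 0.0186 -0.0024 -0.035 ]
Rtop [-0.0198 -0.0045 -0.035 ]
neckL [ 0.0075  0.0055 -0.0248]
neckR [-0.0092  0.0034 -0.0248]
postbotL [ 0.0116  0.0049 -0.0118]
postbotR [-0.0119  0.0042 -0.0118]
tip [-0.      0.0119  0.0452]
```

The head bar shows clearly: it is a Z-shaped outline (crop 285–540, 350–450), yawed about −6.6° to the tool, with the bolt axis within 0.7 mm of the TCP. Now back over the slot.

```bash
python3 to.py .5242 .0458 .12 79.9
```

```text
shift mm [155.   34.2  39.6] turn [ 1.000e-02  1.000e-02 -7.972e+01] t 6.3 q7 0.06
```

```bash
python3 -m handwheel '.015 .003 0 0 0 -7 -1;.03 .006 0 0 0 -14 -1;.045 .01 0 0 0 -21 -1;.06 .013 0 0 0 -28 -1;.08 .017 0 0 0 -35 -1;.1 .022 0 0 0 -42 -1;.115 .025 0 0 0 -49 -1;.13 .028 0 0 0 -56 -1;.145 .031 0.01 0 0 -63 -1;.155 .0342 .02 0 0 -70 -1' ;python3 -m handwheel '0 0 .01 0 0 -7 -1;0 0 .02 0 0 -9.7 -1;0 0 .02 0 0 -9.7 -1;0 0 .02 0 0 -9.7 -1;0 0 .02 0 0 -9.7 -1';python3 to.py .5242 .0458 .08 79.9
```

```text
time: 7.13
ee_pos: [0.5248, 0.0475, 0.1398]
eef_rot: [0.53, 3.095, 0.001]
force: [-1.0, 0.0, -2.4]
width: 0.0237
grasp_force: 35.0
time: 7.55
ee_pos: [0.5247, 0.0457, 0.1201]
eef_rot: [0.282, 3.128, 0.0]
force: [-0.1, 0.9, -3.0]
width: 0.024
grasp_force: 35.0
shift mm [ 0.5  0.  40.1] turn [ 0.01  0.04 -0.21] t 7.55 q7 1.04
```

```bash
python3 -m handwheel '.0003 0 .015 0 0 0 -1;.0005 0 .03 0 0 0 -1;.0005 0 .04 0 0 -.2 -1;.0005 0 .043 0 0 -.2 -1;.0005 0 .045 0 0 -.2 -1;.0005 0 .047 0 0 -.2 -1;.0005 0 .048 0 0 -.2 -1;.0005 0 .048 0 0 -.2 -1' ;python3 to.py .5242 .0458 .07 79.9
```

```text
time: 8.22
ee_pos: [0.5242, 0.0458, 0.0718]
eef_rot: [0.274, 3.129, 0.0]
force: [0.2, 0.8, -2.7]
width: 0.0236
grasp_force: 35.0
shift mm [-0.  -0.   1.8] turn [0.   0.04 0.09] t 8.22 q7 1.0
```

```bash
python3 -m handwheel '0 0 .003 0 0 0 -1;0 0 .006 0 0 0 -1;0 0 .009 0 0 0 -1;0 0 .012 0 0 0 -1;0 0 .015 0 0 0 -1;0 0 .0165 0 0 0 -1;0 0 .0165 0 0 0 -1;0 0 .0165 0 0 0 -1' ;python3 to.py .5242 .0458 .055 79.9
```

```text
time: 8.88
ee_pos: [0.5238, 0.0458, 0.0549]
eef_rot: [-0.274, -3.129, 0.0]
force: [-0.1, -0.3, -2.1]
width: 0.0238
grasp_force: 35.0
shift mm [-0.4  0.1 -0.1] turn [-0.   -0.01  0.11] t 8.88 q7 0.99
```

The head is in the slot. Now I feel for the floor.

```bash
python3 -m handwheel '0 0 .0006 0 0 0 -1;0 0 .0012 0 0 0 -1;0 0 .0012 0 0 0 -1;0 0 .0012 0 0 0 -1' ;python3 -m handwheel '0 0 .0005 0 0 0 -1;0 0 .001 0 0 0 -1;0 0 .001 0 0 0 -1;0 0 .001 0 0 0 -1'
```

```text
time: 9.22
ee_pos: [0.5238, 0.0458, 0.0537]
eef_rot: [-0.274, -3.13, 0.0]
force: [0.4, -0.2, -2.4]
width: 0.0236
grasp_force: 35.0
time: 9.55
ee_pos: [0.5241, 0.0458, 0.0532]
eef_rot: [0.274, 3.129, -0.0]
force: [-1.9, -0.2, 6.1]
width: 0.0237
grasp_force: 35.0
```

```bash
python3 -m handwheel '0 0 -.0004 0 0 0 -1;-.0007 .006 -.0004 0 0 0 -1;-.0015 .013 -.0004 0 0 0 -1;-.0023 .02 -.0004 0 0 0 -1;-.0031 .027 -.0004 0 0 0 -1;-.0039 .034 -.0004 0 0 0 -1;-.0046 .04 -.0004 0 0 0 -1;-.0053 .046 -.0004 0 0 0 -1;-.0058 .05 -.0004 0 0 0 -1;-.0058 .05 -.0004 0 0 0 -1';python3 to.py .5434 .1079 .0533 79.9
```

```text
time: 10.38
ee_pos: [0.5386, 0.0955, 0.0532]
eef_rot: [0.272, 3.129, 0.002]
force: [0.9, 1.8, 2.4]
width: 0.0235
grasp_force: 35.0
shift mm [-2.6 13.  -0. ] turn [0.07 0.03 0.18] t 10.38 q7 0.88
```

```bash
python3 -m handwheel '-.0005 .003 0 0 0 0 -1;-.001 .006 0 0 0 0 -1;-.0012 .008 0 0 0 0 -1;-.0013 .009 0 0 0 0 -1;-.0013 .009 0 0 0 0 -1;-.0013 .009 0 0 0 0 -1';python3 -m handwheel '-.0001 .001 0 0 0 0 -1;-.0002 .0015 0 0 0 0 -1;-.0002 .0015 0 0 0 0 -1;-.0002 .0015 0 0 0 0 -1';python3 to.py .5434 .1079 .0533 79.9
```

```text
time: 10.88
ee_pos: [0.5412, 0.1025, 0.0532]
eef_rot: [0.274, 3.129, -0.0]
force: [-0.7, -3.3, 5.4]
width: 0.0239
grasp_force: 35.0
time: 11.22
ee_pos: [0.5416, 0.1037, 0.0532]
eef_rot: [0.274, 3.129, -0.001]
force: [-0.9, -3.8, 6.2]
width: 0.0239
grasp_force: 35.0
shift mm [-1.   4.4 -0.1] turn [-0.03  0.01  0.08] t 11.22 q7 0.86
```

```bash
python3 -m handwheel '-.0001 .001 -.0003 0 0 0 -1;-.0002 .002 -.0003 0 0 0 -1;-.0002 .002 -.0003 0 0 0 -1;-.0002 .002 -.0003 0 0 0 -1';python3 -m handwheel '-.0001 .0005 0 0 0 0 -1;-.0001 .001 0 0 0 0 -1;-.0001 .001 0 0 0 0 -1;-.0001 .001 0 0 0 0 -1';python3 to.py .5434 .1079 .0533 79.9
```

```text
time: 11.55
ee_pos: [0.542, 0.1063, 0.0533]
eef_rot: [-0.273, -3.13, -0.0]
force: [0.2, -1.6, 0.1]
width: 0.0235
grasp_force: 35.0
time: 11.88
ee_pos: [0.5422, 0.1072, 0.0533]
eef_rot: [-0.273, -3.129, -0.0]
force: [-0.5, -0.9, 0.1]
width: 0.0237
grasp_force: 35.0
shift mm [-1.   0.9 -0. ] turn [ 0.01 -0.01  0.12] t 11.88 q7 0.86
```

```bash
python3 -m handwheel '0 .0005 0 0 0 0 -1;-.0001 .001 0 0 0 0 -1;-.0001 .001 0 0 0 0 -1;-.0001 .001 0 0 0 0 -1';python3 -m handwheel '-.0001 .0005 0 0 0 0 -1;-.0001 .0008 0 0 0 0 -1;-.0001 .0008 0 0 0 0 -1'
```

```text
time: 12.22
ee_pos: [0.5425, 0.1082, 0.0533]
eef_rot: [-0.273, -3.13, -0.0]
force: [-0.1, -1.1, -1.7]
width: 0.0237
grasp_force: 35.0
time: 12.47
ee_pos: [0.5428, 0.109, 0.0533]
eef_rot: [-0.273, -3.13, -0.0]
force: [-0.0, -0.9, -2.6]
width: 0.0238
grasp_force: 35.0
```

```bash
python3 -m handwheel '-.0001 .0004 0 0 0 0 -1;-.0001 .0008 0 0 0 0 -1;-.0001 .0008 0 0 0 0 -1';python3 -m handwheel '-.0001 .0004 0 0 0 0 -1;-.0001 .0008 0 0 0 0 -1;-.0001 .0008 0 0 0 0 -1'
```

```text
time: 12.72
ee_pos: [0.543, 0.1092, 0.0534]
eef_rot: [-0.274, -3.129, 0.001]
force: [-0.2, -2.1, -1.4]
width: 0.0237
grasp_force: 35.0
time: 12.97
ee_pos: [0.543, 0.1094, 0.0533]
eef_rot: [-0.274, -3.129, 0.003]
force: [-1.8, -5.1, 1.1]
width: 0.0242
grasp_force: 35.0
```

Home: the tool stopped while the force rose to 5 N. I ease it back slightly and turn clockwise (+ about tool z).

```bash
python3 -m handwheel '0 -.0005 0 0 0 0 -1;0 -.0005 0 0 0 5 -1;0 -.0005 0 0 0 10 -1;0 -.0005 0 0 0 16 -1;0 -.0005 0 0 0 22 -1;0 -.0005 0 0 0 29 -1;0 -.0005 0 0 0 36 -1;0 -.0005 0 0 0 43 -1;0 -.0005 0 0 0 43 -1';python3 to.py .543 .1094 .0533 -20.1;python3 -c "
from h import *;print(np.round(ctrl.get_obs()['wrist_torque'],3))"
```

```text
time: 13.72
ee_pos: [0.5427, 0.109, 0.0533]
eef_rot: [-1.413, -2.805, 0.003]
force: [-3.4, -4.7, 0.7]
width: 0.0236
grasp_force: 35.0
shift mm [ 0.2  0.5 -0. ] turn [-0.08  0.08 56.63] t 13.72 q7 0.15
[-1.234  0.691  0.03 ]
```

```bash
python3 -m handwheel '.0002 -.0002 0 0 0 7 -1;.0002 -.0002 0 0 0 14 -1;.0002 -.0002 0 0 0 21 -1;.0002 -.0002 0 0 0 28 -1;.0002 -.0002 0 0 0 35 -1;.0002 -.0002 0 0 0 42 -1;.0002 -.0002 0 0 0 47 -1;.0002 -.0002 0 0 0 47 -1';python3 to.py .543 .1094 .0533 -20.1;cat > w.py <<'E'
from h import *
o=ctrl.get_obs();print("wt",np.round(o['wrist_torque'],3),"F",np.round(o['force'],1),"w",round(float(o["width"]),4),"t",round(float(o["time"]),2),"q7",round(float(o["joint_pos"][6]),3))
E
python3 w.py
```

```text
time: 14.38
ee_pos: [0.5427, 0.1087, 0.0533]
eef_rot: [2.412, 2.011, -0.003]
force: [-1.0, -6.7, -0.5]
width: 0.0242
grasp_force: 35.0
shift mm [ 0.8  0.1 -0. ] turn [-0.01  0.11  9.74] t 14.38 q7 -0.62
wt [-1.554  0.33  -0.054] F [-1.  -6.7 -0.5] w 0.0242 t 14.38 q7 -0.618
```

```bash
python3 -m handwheel '-.0006 0 0 0 0 3 -1;-.0006 0 0 0 0 6 -1;-.0006 0 0 0 0 10 -1;-.0006 0 0 0 0 13 -1;-.0006 0 0 0 0 13 -1';python3 w.py; python3 -m handwheel '0 0 0 0 0 5 -1;0 0 .0002 0 0 10 -1;0 0 .0002 0 0 10 -1';python3 w.py
```

```text
time: 14.8
ee_pos: [0.5432, 0.1085, 0.0532]
eef_rot: [2.621, 1.73, -0.0]
force: [1.0, -6.1, -4.6]
width: 0.0237
grasp_force: 35.0
wt [-1.392e+00 -4.510e-01  1.000e-03] F [ 1.  -6.1 -4.6] w 0.0237 t 14.8 q7 -0.827
time: 15.05
ee_pos: [0.543, 0.1085, 0.0529]
eef_rot: [2.763, 1.493, -0.0]
force: [0.6, -4.8, -4.9]
width: 0.0238
grasp_force: 35.0
wt [-1.233 -0.487  0.041] F [ 0.6 -4.8 -4.9] w 0.0238 t 15.05 q7 -0.993
```

```bash
python3 -m handwheel '0 0 .0002 0 0 7 -1;0 0 .0004 0 0 14 -1;0 0 .0006 0 0 21 -1;0 0 .0008 0 0 28 -1;0 0 .0008 0 0 28 -1';python3 w.py; python3 -m handwheel '0 0 .0002 0 0 7 -1;0 0 .0004 0 0 14 -1;0 0 .0006 0 0 21 -1;0 0 .0006 0 0 21 -1';python3 w.py
```

```text
time: 15.47
ee_pos: [0.5428, 0.1087, 0.0521]
eef_rot: [3.042, 0.78, -0.001]
force: [1.3, -5.2, -5.0]
width: 0.0235
grasp_force: 35.0
wt [-1.266 -0.354 -0.051] F [ 1.3 -5.2 -5. ] w 0.0235 t 15.47 q7 -1.456
time: 15.8
ee_pos: [0.5428, 0.1089, 0.0515]
eef_rot: [3.133, 0.218, -0.001]
force: [1.1, -5.0, -5.3]
width: 0.0238
grasp_force: 35.0
wt [-1.191 -0.215  0.014] F [ 1.1 -5.  -5.3] w 0.0238 t 15.8 q7 -1.8
```

```bash
python3 -m handwheel '0 0 .0001 0 0 6 -1;0 0 .0003 0 0 12 -1;0 0 .0003 0 0 12 -1';python3 w.py; python3 -m handwheel '0 0 .0001 0 0 6 -1;0 0 .0003 0 0 12 -1;0 0 .0003 0 0 12 -1';python3 w.py;  python3 -m handwheel '0 0 .0001 0 0 6 -1;0 0 .0003 0 0 12 -1;0 0 .0003 0 0 12 -1';python3 w.py
```

```text
time: 16.05
ee_pos: [0.5428, 0.1091, 0.0515]
eef_rot: [3.139, -0.107, -0.0]
force: [-0.0, -3.9, -2.8]
width: 0.0238
grasp_force: 35.0
wt [-1.175  0.103 -0.062] F [-0.  -3.9 -2.8] w 0.0238 t 16.05 q7 -1.996
time: 16.3
ee_pos: [0.5428, 0.1092, 0.0515]
eef_rot: [3.111, -0.434, -0.0]
force: [-1.2, -4.4, 0.5]
width: 0.0236
grasp_force: 35.0
wt [-1.117  0.44  -0.102] F [-1.2 -4.4  0.5] w 0.0236 t 16.3 q7 -2.194
time: 16.55
ee_pos: [0.5429, 0.1093, 0.0515]
eef_rot: [3.049, -0.756, 0.0]
force: [-1.6, -4.5, 2.8]
width: 0.0237
grasp_force: 35.0
wt [-1.092  0.675 -0.092] F [-1.6 -4.5  2.8] w 0.0237 t 16.55 q7 -2.393
```

The nut is seated on the foot (z stopped at 51.5 mm). I regrasp: open, turn back 180° around the post, grip again.

```bash
python3 -m handwheel '.0001 .0006 -.0002 0 0 0 -1;.0001 .0006 -.0003 0 0 0 .2;.0001 .0006 -.0003 0 0 0 .2;.0001 .0006 -.0003 0 0 0 .2;.0001 .0006 -.002 0 0 0 .2;.0001 .0006 -.002 0 0 0 .2;.0001 .0006 -.002 0 0 0 .2';python3 w.py
```

```text
time: 17.13
ee_pos: [0.5429, 0.1089, 0.0532]
eef_rot: [-3.048, 0.759, -0.001]
force: [0.5, -0.1, 0.3]
width: 0.0506
grasp_force: 0.0
wt [ 0.029  0.02  -0.014] F [ 0.5 -0.1  0.3] w 0.0506 t 17.13 q7 -2.393
```

```bash
python3 -m handwheel '0 0 0 0 0 -7 .2;0 0 0 0 0 -14 .2;0 0 0 0 0 -21 .2;0 0 0 0 0 -28 .2;0 0 0 0 0 -35 .2;0 0 0 0 0 -42 .2;0 0 0 0 0 -49 .2;0 0 0 0 0 -56 .2;0 0 0 0 0 -63 .2;0 0 0 0 0 -70 .2'
python3 -m handwheel '0 0 0 0 0 -7 .2;0 0 0 0 0 -14 .2;0 0 0 0 0 -21 .2;0 0 0 0 0 -28 .2;0 0 0 0 0 -35 .2;0 0 0 0 0 -42 .2;0 0 0 0 0 -49 .2;0 0 0 0 0 -56 .2;0 0 0 0 0 -63 .2;0 0 0 0 0 -70 .2' 
python3 -m handwheel '0 0 0 0 0 -7 .2;0 0 0 0 0 -14 .2;0 0 0 0 0 -21 .2;0 0 0 0 0 -28 .2;0 0 0 0 0 -35 .2;0 0 0 0 0 -40 .2;0 0 0 0 0 -40 .2;0 0 0 0 0 -40 .2' ;python3 w.py;python3 to.py .543 .1093 .0518 62
```

```text
time: 17.97
ee_pos: [0.5427, 0.1087, 0.053]
eef_rot: [2.929, 1.136, 0.0]
force: [-0.1, -0.0, -0.0]
width: 0.0522
grasp_force: 0.0
time: 18.8
ee_pos: [0.5427, 0.1087, 0.053]
eef_rot: [1.748, 2.61, 0.0]
force: [0.1, 0.1, -1.3]
width: 0.0523
grasp_force: 0.0
time: 19.47
ee_pos: [0.5427, 0.1086, 0.0529]
eef_rot: [-0.764, -3.047, -0.0]
force: [-0.3, -0.3, -0.9]
width: 0.0521
grasp_force: 0.0
wt [ 0.022 -0.149 -0.008] F [-0.3 -0.3 -0.9] w 0.0521 t 19.47 q7 0.563
shift mm [0.1 0.7 1.1] turn [ 0.01 -0.01 -0.16] t 19.47 q7 0.56
```

Run:
```python
from h import *
p=ctrl.read_camera("side");o=ctrl.get_obs();c=proj(p,o["ee_pos"]).astype(int);x,y=max(c[0]-80,0),c[1]-60;print(x,y)
cv2.imwrite("pics/a4.png",cv2.resize(p["img"][y:y+120,x:x+160],(800,600),interpolation=cv2.INTER_CUBIC))
```

```text
196 311
```

View pics/a4.png

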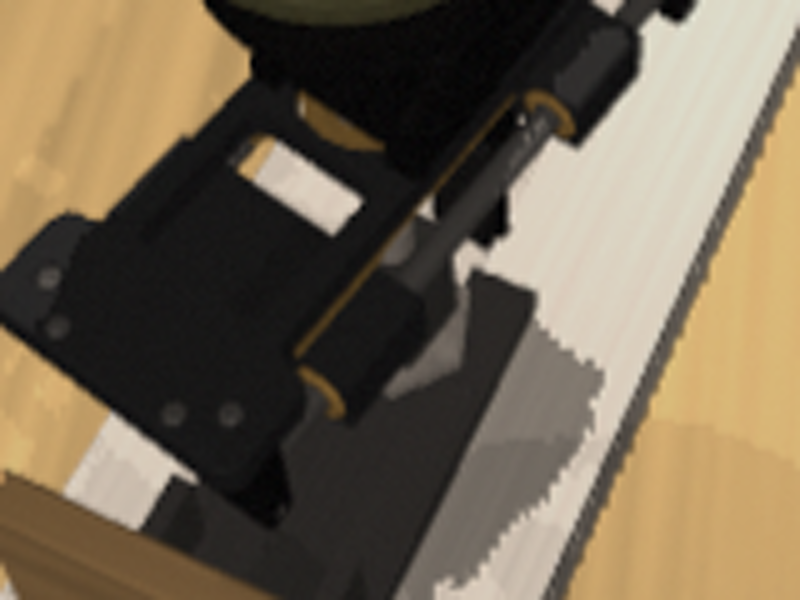

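The flange (430,350) sits on the foot in the fork. I grip and tighten in small steps, watching the torque.

```bash
python3 -m handwheel '0 .0005 .0005 0 0 0 -1;0 .0005 .0005 0 0 0 -1;0 .0005 .0005 0 0 0 -1;0 .0005 .0005 0 0 0 -1;0 .0005 .0005 0 0 0 -1;0 .0005 .0005 0 0 0 -1;0 .0005 .0005 0 0 0 -1' 35;python3 w.py;python3 -m handwheel '0 0 0 0 0 4 -1;0 0 0 0 0 8 -1;0 0 0 0 0 8 -1';python3 w.py;python3 -m handwheel '0 0 0 0 0 4 -1;0 0 0 0 0 8 -1;0 0 0 0 0 8 -1';python3 w.py
```

```text
time: 20.1
ee_pos: [0.543, 0.1092, 0.0525]
eef_rot: [0.76, 3.048, 0.0]
force: [0.0, 0.6, 0.6]
width: 0.0236
grasp_force: 35.0
wt [ 0.081 -0.148  0.037] F [0.  0.6 0.6] w 0.0236 t 20.1 q7 0.564
time: 20.35
ee_pos: [0.543, 0.1092, 0.0525]
eef_rot: [0.975, 2.986, 0.0]
force: [0.2, 0.4, -0.7]
width: 0.0234
grasp_force: 35.0
wt [ 0.163 -0.264 -0.02 ] F [ 0.2  0.4 -0.7] w 0.0234 t 20.35 q7 0.432
time: 20.6
ee_pos: [0.543, 0.1093, 0.0525]
eef_rot: [1.178, 2.912, 0.0]
force: [1.1, 0.2, -0.3]
width: 0.0235
grasp_force: 35.0
wt [ 0.146 -0.291 -0.03 ] F [ 1.1  0.2 -0.3] w 0.0235 t 20.6 q7 0.304
```

```bash
for i in 1; do :; done; python3 -m handwheel '0 0 0 0 0 4 -1;0 0 0 0 0 8 -1;0 0 0 0 0 8 -1'|grep eef;python3 w.py;python3 -m handwheel '0 0 0 0 0 4 -1;0 0 0 0 0 8 -1;0 0 0 0 0 8 -1'|grep eef;python3 w.py;python3 -m handwheel '0 0 0 0 0 3 -1;0 0 0 0 0 5 -1;0 0 0 0 0 5 -1'|grep eef;python3 w.py
```

```text
eef_rot: [1.376, 2.824, 0.0]
wt [ 0.17  -0.421 -0.093] F [ 1.9  1.  -0.6] w 0.0236 t 20.85 q7 0.176
eef_rot: [1.568, 2.722, 0.001]
wt [ 0.34  -0.58  -0.053] F [ 1.3  0.9 -1.9] w 0.0239 t 21.1 q7 0.047
eef_rot: [1.682, 2.653, 0.001]
wt [ 0.334 -0.736  0.338] F [ 2.1  1.5 -2.6] w 0.0236 t 21.35 q7 -0.033
```

```bash
python3 -m handwheel '0 0 0 0 0 0 -1;0 0 0 0 0 0 -1'|grep eef;python3 w.py;python3 -m handwheel '0 0 0 0 0 0 -1'|grep eef;python3 w.py;python3 to.py .543 .1093 .0525 62
```

```text
eef_rot: [1.683, 2.653, 0.001]
wt [ 0.419 -0.877  0.376] F [ 3.5  1.  -3.1] w 0.0238 t 21.52 q7 -0.033
eef_rot: [1.684, 2.652, 0.001]
wt [ 0.493 -0.894  0.338] F [ 3.6  1.7 -3.5] w 0.0239 t 21.6 q7 -0.034
shift mm [ 0.1 -0.1 -0.1] turn [ 3.000e-02  1.000e-02 -3.685e+01] t 21.6 q7 -0.03
```

Torque holds steady at ≈0.35 N m, which is hand-tight. I release and rise.

```bash
python3 -m handwheel '0 0 0 0 0 0 .2;0 0 0 0 0 0 .2;0 0 0 0 0 0 .2;0 0 0 0 0 0 .2;0 0 -.02 0 0 0 .2;0 0 -.05 0 0 0 .2;0 0 -.08 0 0 0 .2;0 0 -.11 0 0 0 .2;0 0 -.14 0 0 0 .2;0 0 -.15 0 0 0 .2';python3 w.py;python3 to.py .45 -.13 .25 25
```

```text
time: 22.43
ee_pos: [0.5443, 0.1097, 0.2071]
eef_rot: [1.685, 2.646, 0.005]
force: [0.1, -0.3, 0.6]
width: 0.0522
grasp_force: 0.0
wt [-0.001 -0.151  0.048] F [ 0.1 -0.3  0.6] w 0.0522 t 22.43 q7 0.046
shift mm [-177.4 -186.6  -43.6] turn [0.29 0.1  0.02] t 22.43 q7 0.05
```

```bash
python3 -m handwheel '-.025 -.025 -.01 0 0 0 .2;-.05 -.05 -.02 0 0 0 .2;-.075 -.075 -.03 0 0 0 .2;-.1 -.1 -.04 0 0 0 .2;-.125 -.125 -.04 0 0 0 .2;-.15 -.15 -.04 0 0 0 .2;-.175 -.18 -.04 0 0 0 .2;-.175 -.18 -.04 0 0 0 .2' | head -2
python3 - <<'E'
from fit import *
np.set_printoptions(precision=4,suppress=True)
t=ctrl.read_camera("top");s=ctrl.read_camera("side")
c=lambda i,x,y,w,h:cv2.resize(i[y:y+h,x:x+w],(400,600),interpolation=cv2.INTER_CUBIC)
a=proj(t,[.543,.109,.04]).astype(int);b=proj(s,[.543,.109,.04]).astype(int)
cv2.imwrite("pics/fin.png",np.hstack([c(t["img"],a[0]-40,a[1]-60,80,120),c(s["img"],b[0]-40,b[1]-60,80,120)]));print(a,b)
old=cv2.imread("pics/side0.png");
# stop shift: compare fence/ribs patch old vs new
for n,p in(("top",t),("side",s)):
    o=cv2.imread(f"pics/{n}0.png");f=proj(p,[.543+.0275*3,.109+.0958,.1]);f=proj(p,np.array([.543,.109,0])+.1*np.array([.288,.957,0])+[0,0,.09]).astype(int)
    x,y=max(f[0]-30,0),max(f[1]-30,0)
    A,B=[cv2.cvtColor(i[y:y+60,x:x+60],cv2.COLOR_BGR2GRAY).astype(float) for i in(o,p["img"])]
    print(n,f,cv2.phaseCorrelate(A,B,cv2.createHanningWindow(A.shape[::-1],cv2.CV_64F)))
E
```

```text
time: 23.1
ee_pos: [0.4505, -0.1329, 0.2421]
[186 224] [276 376]
top [122 203] ((-0.12456823364831493, 0.24389995245353546), 0.6604778627811995)
side [235 428] ((-0.1196406384032862, -0.07570117812478472), 0.6970143634343433)
```

View pics/fin.png

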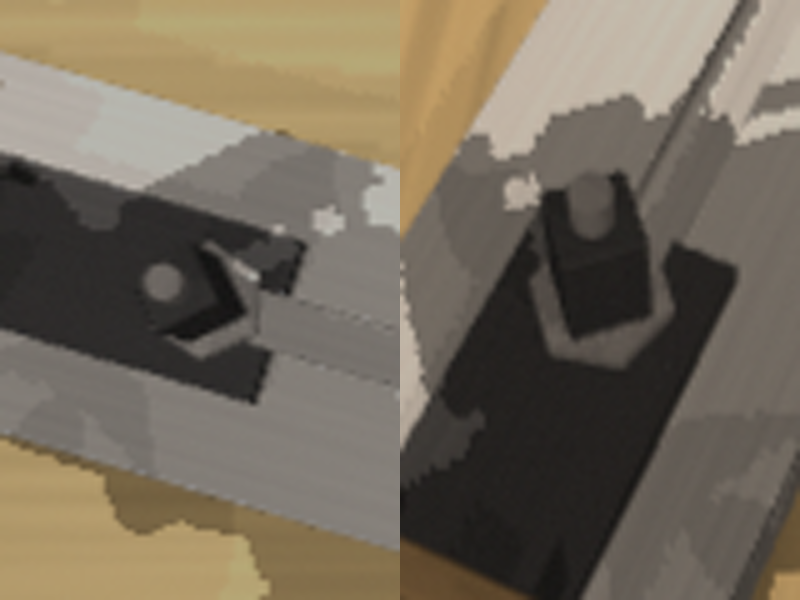

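The picture shows the nut seated upright on the foot at the fork's end (left crop 195,290; right crop 600,290). The stop has not measurably moved (under 0.3 px). Handing in.

```bash
python3 -c "
from workcell import ctrl;print(ctrl.close_job())"
```

```text
the job is handed in; nothing more can be done
None
```

The job is handed in at about 23 s of robot time: the T-bolt is home in the fork, turned clockwise past square to its stop as judged from tool angle and nut travel (the head itself was out of sight), and the nut is hand-tight at about 0.35 N m with no measurable shift of the stop.

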